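# Press down the freshly glued roof shingle of a model barn

### The arm

A 6-joint arm with a two-finger parallel gripper is mounted at the origin on the work surface. World frame = base frame: x ahead of the robot, y to its left, z up, the work surface at z = 0. Lengths are in m, angles in rad, forces in N, time in s.
With the tool pointing down it reaches from about 0.35 to 0.8 m from the base axis. Payload 7.3 kg.
Tool frame: the origin (TCP) lies at the very end of the fingers, on their centre line; the grasp point (between the pads) lies 19 mm behind it; z points along the fingers, y is the line along which they close (so a half turn about z gives the same grasp; the last joint's range is limited). The gripper opens to 85 mm and grips with 20 to 120 N. Pads are 22 mm wide; open, the fingers measure 114 mm over their backs; the gripper's body (76 mm by 85 mm) begins 54 mm behind the grasp point. The pads swing forward as they close: fully open they stand 13 mm farther back than shut.
Start: joints at [-1.247, 0.342, 1.524, -0, 1.275, -0.146], TCP at [0.238, -0.468, 0.231] pointing down, gripper open.
Joint ranges: [-2.53, 2.53], [-0.77, 2.02], [0.04, 2.7], [-1, 4.14], [0.28, 2.66], [-3.11, 3.11]. Speed limits (rad/s): [2.57, 2.57, 3.14, 3.14, 3.14, 3.14].

### API

Orientations are given as a rotation vector (axis times angle).
In Python, from station import readout, snapshot, job gives the robot as it stands.
- The arm moves only by the shell command python3 -m crank 'ROWS' [FORCE]. ROWS is JSON, a list of rows, each a list of 5 numbers: the finger opening in m, from 0 to 0.0854, then the shift along the tool's x, y, z in m, then the turn about the tool's z in degrees. In form: [[hand, x, y, z, roll], ...]. A call has 1 to 5 rows; each row is the pose to reach, as a shift and turn from the pose commanded when the call began, along the tool's axes at that moment; what a row does not reach only later rows make up. A row lasts 1/12 s, in which the tool goes at most 41.7 mm and 7.16 degrees, less where a joint would pass 70% of its speed; a pose out of reach is approached as far as the arm can. A call with a gripper value outside its range is refused whole. The fingers move at their own pace and stop on an object; FORCE is the grip in N (left out, the last holds). Time passes only in rows, so rows that repeat a pose let the fingers close. It gives the time, the measured TCP pose, the force, the opening and the grip force at its end, in the units of the state.
- readout.sense(): the state, without advancing time (a new reading comes with each control period).
- snapshot(name): name is "scene" or "top" or "wrist"; returns a dict with "img" (480x640x3 uint8, red, green, blue), "mtx" (3x3 intrinsics, pixels), "xyz" and "orientation" of the camera in the world; the wrist camera has in their place "mount" (4x4, takes a point from camera to tool coordinates, whose origin is the TCP and whose axes are the flange's). Camera axes: x right, y up, looking along -z (the intrinsics and any distortion apply to the point x, -y, -z); pixel columns grow to the right and rows downward; lengths in m; the calibration is good to about 2 mm. A picture is of the moment at which its call begins: read the wrist's pose just before it. There is no depth.
- job.sign_off(): hands the job in; it is judged then, once.
The state is a dict: "time_s": time; "joint_pos": joint angles; "joint_velocities": joint speeds; "joint_efforts": joint torques, N m; "ee_pos": TCP position; "orientation": TCP orientation; "force": force on the tool from outside, world axes, zero at the start; "torque": the same for the moment, N m; "opening": opening from 0.0 (shut) to 1.0 (fully open); "gripper_force": force on a finger pad.
Only numpy, scipy, OpenCV 4.12 (cv2) and the standard library are available. Lean on these libraries where they do the work, as an engineer would, in place of code of your own. Each camera call takes 0.05 s, during which the arm holds its last target. There are 200 camera calls.

### The job

Turn the model barn's turntable so that the dark steel pointer on its disc faces the steel index post. Then take the spring-footed pressing stick from its wooden holder and press its foot gently on the pencilled ring of the newly glued shingle, with the stick square to the roof slope and the sprung foot pushed in about half way, and keep it there: the program finishes while the gripper is still holding the stick pressed on the shingle. Touch the barn with nothing but the stick and leave the hammer, tin, tray and pencil alone.

Things in the scene. Friction and masses are not known exactly. Their poses are not given: they have to be found in the camera images.
- turntable (a joint): turning angle of the disc on its fixed stand, rad; 0 when the dark steel pointer faces the index post, positive counter-clockwise seen from above; starts between 0.4 and 1.05, so it is to be turned clockwise. Stiff bearing (0.25 N m of friction), stays where it is left. The plywood disc is 340 mm across, its top 40 mm above the bench
- stand: fixed wooden foot board of the turntable, 220 x 220 mm; origin on the bench under the axis of the disc, z up along that axis; the index post stands on a tongue at its -y side. Where it stands and its yaw (up to 0.2 rad) vary
- index (a point): top of the fixed steel index post (6 x 12 mm, 62 mm tall), 192 mm from the disc's axis towards the stand's -y
- pointer (a point): tip of the flat dark steel arrow, 70 mm long, lying on the disc at its rim, 167 mm from the axis
- peg (a point): centre of the top of the round upright wooden peg, 16 mm in diameter, 55 mm tall (top 95 mm above the bench), fixed on the disc 150 mm from its axis, for turning it
- house: model barn of dark wood fixed on the disc, centred on its axis; walls 112 x 116 mm, saddle roof with its ridge along the barn's y axis 172 mm above the bench, slopes 142 mm long falling 0.45 rad (26 degrees) to each side, eaves 79 mm from the axis and 134 mm above the bench, gable ends of the roof 71 mm from the axis. Origin on the axis at the disc's top, axes parallel to the stand's when the turntable reads 0; the new shingle is on the -x slope, which then faces the robot
- shingle: the new pale wooden shingle fixed on the -x slope, 46 mm down the slope by 52 mm wide, standing 5 mm proud of the roof; origin at the centre of its outer face, at the centre of a pencilled ring 28 mm in diameter; z points out of the roof, square to its face, y is level along the roof, x points up the slope
- holder: fixed wooden block 80 x 80 mm, 95 mm tall, with a 20 mm upright hole right through its middle; origin at the centre of its underside
- presser: pressing stick, about 125 g, standing upright in the hole, hung by its brass collar. Origin at the centre of the underside of the collar (95 mm above the bench in the holder), z along the stick towards the handle end. Collar 34 mm in diameter, z 0 to 6 mm; wooden handle 22 x 22 mm square (sides along x and y), z 6 to 66 mm, with a low dome to 70 mm; below the collar a 13 mm round steel barrel to z -50 mm, then the sprung foot with its tip at z -75 mm
- foot (a joint): how far the sprung foot is pushed into the stick, m: 0 out, 0.016 fully in; spring 350 N/m, so half way (0.008) takes about 2.8 N
- foot_tip (a point): centre of the flat end of the round rubber foot, 14 mm in diameter, 75 mm below the collar's underside on the stick's axis when not pushed in
- hammer: hammer lying on the bench, to be left alone; origin under its middle
- tin: metal tin 92 mm across, with wooden sticks up to about 165 mm tall, to be left alone; origin at the centre of its underside
- tray: white open box 120 x 200 mm, 35 mm tall, with slivers of wood, to be left alone; origin at the centre of its underside
- pencil: flat red carpenter's pencil 175 x 14 x 8 mm lying on the bench along its x, to be left alone; origin at the centre of its underside
There are look-alikes about, which are no part of the job. Leave any pink look-alike of the presser alone.

How it is judged:
On the way:
1. the turntable is turned so that its pointer faces the index post (within 0.08 rad) (value of joint turntable between -0.08 and 0.08 rad), for 0.3 s.
At the end, for the whole second after the job is handed in: Pointer within 0.1 rad of the index post; the gripper holds the stick still, its foot tip within 10 mm of the ring's centre, the stick within 0.175 rad (10 degrees) of square to the shingle, the foot pushed in 3 to 13 mm and the push on the shingle 0.8 to 8 N (value of joint turntable between -0.1 and 0.1 rad and distance between foot_tip and shingle below 0.01 m and angle between the z axis of presser and the z axis of shingle, either way round below 0.175 rad and angle between presser's own z axis and vertical below 0.9 rad and value of joint foot between 0.003 and 0.013 m and contact force between presser and shingle between 0.8 and 8 N and contact force between the fingers and presser above 1 N and linear speed of presser below 0.02 m/s); the arm keeps its last pose, push and grip.
It fails at once if the stick is pressed hard on the barn (over 14 N) (contact force between presser and house above 14 N).
It fails at once if the robot itself touches the barn (over 3 N) (contact force between any of the arm, the fingers and house above 3 N).
It fails at once if the hammer, tin, tray or pencil is disturbed (moved over 30 mm) (distance of any of hammer, tin, tray, pencil from where it was at the start of the episode above 0.03 m).
It also fails if it takes over 59 s, if anything falls off the work surface, if the arm or the gripper's body presses on something with over 40 N, if the wrist force passes 120 N, or if a joint passes its speed limit or range.

## Working session

There is one attempt and no reset: what is moved stays moved. The work goes in short steps, Python scripts to look and compute and a shell command to move; the robot and the scene stay as the last step left them, time stands still between calls to the robot, and variables do not carry over. Pictures are saved under pics/ and viewed, at most 10 in all, crops included, and the job is handed in when it is done.

```bash
ls; mkdir -p pics
cat > h.py <<'E'
import numpy as np,cv2
from scipy.spatial.transform import Rotation as R
from station import readout,snapshot,job
def snap(n,f):
    s=readout.sense(); d=snapshot(n); cv2.imwrite('pics/'+f,d['img'][:,:,::-1]); return s,d
E
python3 - <<'E'
from h import *
np.set_printoptions(precision=4,suppress=True)
for n in ('scene','top'):
    s,d=snap(n,n+'0.png')
    print({k:v for k,v in d.items() if k!='img'})
print(s)
E
```

```text
pics
{'mtx': array([[539.3755,   0.    , 319.6244],
       [  0.    , 539.3755, 230.1307],
       [  0.    ,   0.    ,   1.    ]]), 'xyz': array([ 1.0201, -0.5804,  1.1184]), 'orientation': array([0.6359, 0.2415, 0.7166])}
{'mtx': array([[500.8998,   0.    , 321.0443],
       [  0.    , 500.8998, 242.4952],
       [  0.    ,   0.    ,   1.    ]]), 'xyz': array([ 0.2829, -0.0028,  1.4513]), 'orientation': array([ 0.1369, -0.141 , -1.5789])}
{'time_s': 0.05, 'joint_pos': array([-1.247 ,  0.3427,  1.525 , -0.    ,  1.2754, -0.146 ]), 'joint_velocities': array([-0.0003,  0.0001, -0.0007, -0.0003,  0.0002,  0.0009]), 'joint_efforts': array([  0.0017, -43.4867, -24.6795,  -0.0002,   0.0043,   0.    ]), 'ee_pos': array([ 0.2375, -0.4678,  0.2306]), 'orientation': array([-3.0539, -0.7308,  0.0002]), 'force': array([ 0.5304, -0.7604, -0.0259]), 'torque': array([0.0114, 0.0186, 0.0119]), 'gripper_force': 0.0, 'opening': 0.9988102211810853}
```

View pics/scene0.png

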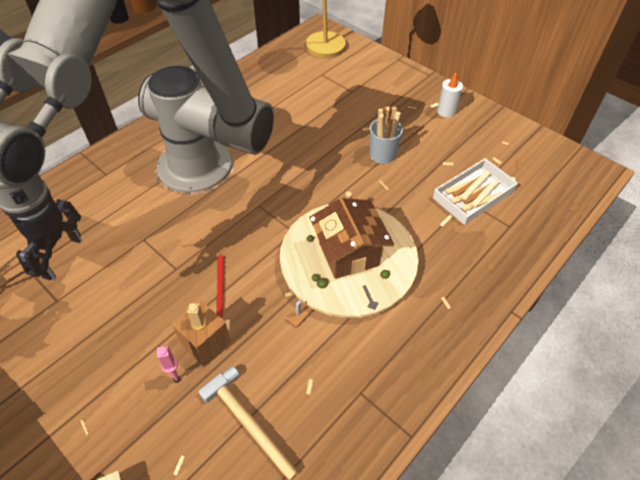

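View pics/top0.png

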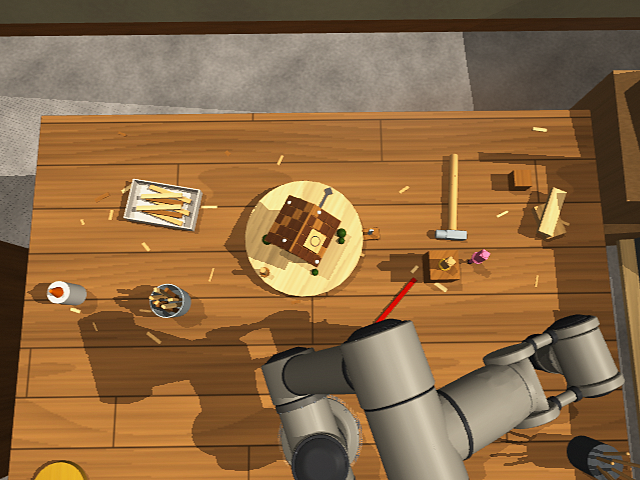

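The scene picture shows the turntable at about (350,258), with the pointer at (371,298). The index post is at (298,308), the holder and presser at (200,325), the pink look-alike at (168,362), the hammer at (245,420) and the pencil at (221,285). In the top view the disc is centred near (305,238), with the pointer at (327,192), index at (373,233), peg perhaps at (264,271), stick at (447,263) and pencil at (396,300).

```bash
cat >> h.py <<'E'
def ray(d,uv,pose=None):
    K=d['mtx'];v=np.linalg.solve(K,[uv[0],uv[1],1.])*[1,-1,-1]
    if 'mount' in d:
        M=d['mount'];Rw=R.from_rotvec(pose['orientation']).as_matrix()
        return Rw@M[:3,3]+pose['ee_pos'],Rw@(M[:3,:3]@v)
    return np.array(d['xyz']),R.from_rotvec(d['orientation']).apply(v)
def onz(d,uv,z,pose=None):
    o,v=ray(d,uv,pose);return o+v*(z-o[2])/v[2]
def two(r1,r2):
    (a,u),(b,v)=r1,r2;t=np.linalg.lstsq(np.c_[u,-v],b-a,rcond=None)[0]
    p,q=a+u*t[0],b+v*t[1];return (p+q)/2,np.linalg.norm(p-q)
E
python3 - <<'E'
from h import *
np.set_printoptions(precision=4,suppress=True)
s,d=snap('top','t1.png')
im=d['img'];hsv=cv2.cvtColor(im,cv2.COLOR_RGB2HSV)
# disc mask
print('disc px hsv',hsv[280,320],hsv[200,300])
m=cv2.inRange(hsv,(12,40,150),(32,150,255));m[:170]=0;m[305:]=0;m[:,:235]=0;m[:,366:]=0
m=cv2.morphologyEx(m,cv2.MORPH_OPEN,np.ones((3,3)))
c=max(cv2.findContours(m,0,2)[0],key=cv2.contourArea);h=cv2.convexHull(c)
P=np.array([onz(d,p[0],.04)[:2] for p in h]);A=np.c_[2*P,np.ones(len(P))]
x=np.linalg.lstsq(A,(P**2).sum(1),rcond=None)[0];print('centre',x[:2],'r',np.sqrt(x[2]+x[:2]@x[:2]))
for n,p,z in(('pointer',(330,187),.042),('index',(377,233),.062),('peg',(263,271),.095),('stick',(449,262),.165),('pencilend',(414,281),.008)):print(n,onz(d,p,z))
a=cv2.resize(im[165:305,235:390],None,fx=4,fy=4,interpolation=2)
cv2.imwrite('pics/tc.png',a[:,:,::-1][:560])
s,d=snap('scene','s1.png')
a=cv2.resize(d['img'][180:330,270:430],None,fx=4,fy=4,interpolation=2)
b=cv2.resize(d['img'][280:390,150:240],None,fx=4,fy=4,interpolation=2)
cv2.imwrite('pics/sc.png',a[:,:,::-1])
E
```

```text
disc px hsv [ 25 102 248] [ 10 187  90]
centre [0.5516 0.0414] r 0.16888639926028898
pointer [ 0.6985 -0.0363  0.042 ]
index [ 0.5562 -0.1666  0.062 ]
peg [0.4482 0.1511 0.095 ]
stick [ 0.4571 -0.3385  0.165 ]
pencilend [ 0.4243 -0.2752  0.008 ]
```

View pics/tc.png

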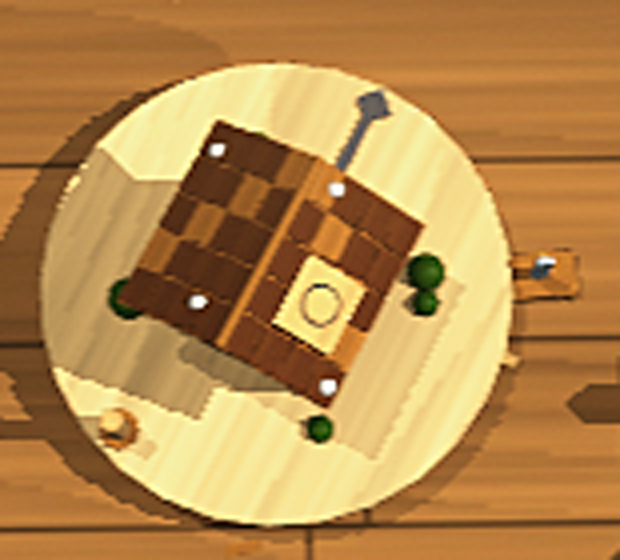

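View pics/sc.png

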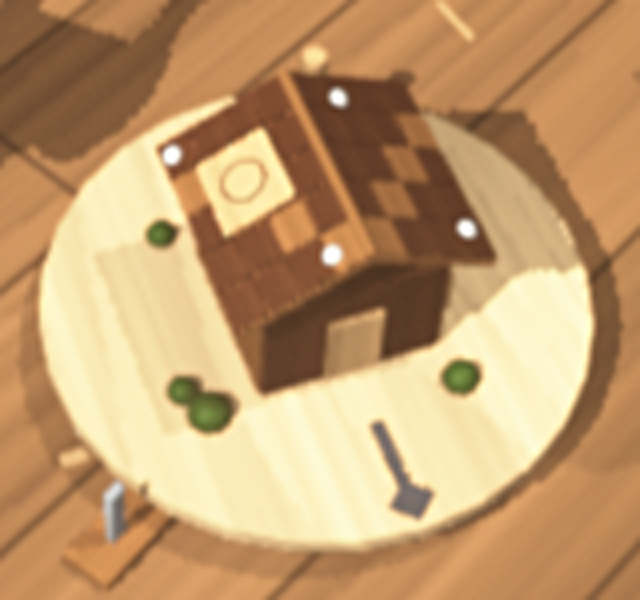

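The crops show the peg top at about (264,270) in the top view, the pointer tip at (329,188) and the index post top at (373,230). The resulting radii of 0.150, 0.166 and about 0.195 m match the given sizes. The turntable therefore reads about 1.02 rad and the stand's yaw is about 0.06. I'll move over the peg, then roll so the fingers close along the tangent.

```bash
python3 -m crank '[[0.05,0.03,-0.03,0,0],[0.05,0.06,-0.058,0,0],[0.05,0.09,-0.087,0,0],[0.05,0.117,-0.114,0,0],[0.05,0.117,-0.114,0,0]]' 20 >/dev/null
python3 -m crank '[[0.05,0.03,-0.03,0,0],[0.05,0.06,-0.058,0,0],[0.05,0.09,-0.087,0,0],[0.05,0.117,-0.114,0,0],[0.05,0.117,-0.114,0,0]]' >/dev/null
python3 -m crank '[[0.05,0.03,-0.03,0,0],[0.05,0.06,-0.058,0,0],[0.05,0.09,-0.087,0,0],[0.05,0.117,-0.114,0,0],[0.05,0.117,-0.114,0,0]]' >/dev/null
python3 -m crank '[[0.05,0.03,-0.03,0,0],[0.05,0.06,-0.058,0,0],[0.05,0.09,-0.087,0,0],[0.05,0.117,-0.114,0,0],[0.05,0.117,-0.114,0,0]]' >/dev/null
python3 -m crank '[[0.05,0,0,0,-7],[0.05,0,0,0,-14],[0.05,0,0,0,-21],[0.05,0,0,0,-28],[0.05,0,0,0,-35]]' >/dev/null
python3 -m crank '[[0.05,0,0,0,-7],[0.05,0,0,0,-14],[0.05,0,0,0,-21],[0.05,0,0,0,-28],[0.05,0,0,0,-35]]' >/dev/null
python3 -m crank '[[0.05,0,0,0,-7],[0.05,0,0,0,-14],[0.05,0,0,0,-21],[0.05,0,0,0,-28],[0.05,0,0,0,-36]]'
cat >> h.py <<'E'
np.set_printoptions(precision=4,suppress=True)
def tool(s,w): return R.from_rotvec(s['orientation']).inv().apply(np.array(w)-s['ee_pos'])
E
python3 - <<'E'
from h import *
s,d=snap('wrist','w1.png');print(s['ee_pos'],R.from_rotvec(s['orientation']).as_matrix(),s['joint_pos']);print(tool(s,[.449,.151,.07]));print(d['mtx'],d['mount'])
P=R.from_rotvec(s['orientation']).inv().apply(np.array([.449,.151,.095])-s['ee_pos'])
M=d['mount'];c=M[:3,:3].T@(P-M[:3,3]);q=d['mtx']@(c*[1,-1,-1]);print('peg expected at',q/q[2])
E
```

```text
time_s: 3.12
ee_pos: [0.4488, 0.1494, 0.2311]
orientation: [-1.268, -2.874, 0.001]
force: [-0.4, -0.4, -0.4]
opening: 0.586
gripper_force: 0.0
[0.4488 0.1494 0.2311] [[-0.6742  0.7385 -0.0003]
 [ 0.7385  0.6742 -0.0004]
 [-0.0001 -0.0005 -1.    ]] [ 0.1594  0.2473  1.6596 -0.0004  1.235  -0.5804]
[0.0011 0.0013 0.1611]
[[420.3332   0.     319.5804]
 [  0.     420.3332 237.6685]
 [  0.       0.       1.    ]] [[ 0.0012  0.9504  0.311   0.0794]
 [ 1.     -0.0013  0.0001  0.0007]
 [ 0.0005  0.311  -0.9504 -0.1429]
 [ 0.      0.      0.      1.    ]]
peg expected at [320.5158 219.8176   1.    ]
```

View pics/w1.png

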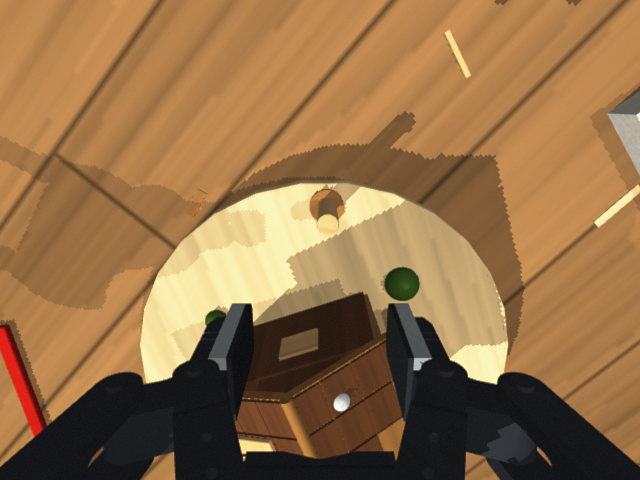

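The wrist view shows the peg top at (327,223) between the fingers, within 5 mm of where I expected it. I'll lower onto it and close.

```bash
python3 -m crank '[[0.05,0,0.005,0.04,0],[0.05,0,0.005,0.08,0],[0.05,0,0.005,0.12,0],[0.05,0,0.005,0.15,0],[0.05,0,0.005,0.165,0]]'
python3 -m crank '[[0.0,0,0,0,0],[0.0,0,0,0,0],[0.0,0,0,0,0],[0.0,0,0,0,0],[0.0,0,0,0,0]]' 20
python3 - <<'E'
from h import *
s=readout.sense();A=np.array([.5516,.0414]);p=s['ee_pos'];r=p[:2]-A
print(p,np.hypot(*r),np.degrees(np.arctan2(r[1],r[0])));Rt=R.from_rotvec(s['orientation'])
r=r*.15/np.hypot(*r)
# rows: arc in tool axes of each call start
for lab,N,deg in(('call',5,-35),):
  for k in range(1,6):
    t=np.radians(-7*k);q=A+[np.cos(t)*r[0]-np.sin(t)*r[1],np.sin(t)*r[0]+np.cos(t)*r[1]]
    print(Rt.inv().apply(np.r_[q-A-r,0]))
E
```

```text
time_s: 3.58
ee_pos: [0.4502, 0.1525, 0.0626]
orientation: [-1.279, -2.864, 0.006]
force: [-0.9, -0.1, -1.0]
opening: 0.584
gripper_force: 0.0
time_s: 4.0
ee_pos: [0.4532, 0.1535, 0.0673]
orientation: [1.275, 2.868, 0.002]
force: [1.4, -1.6, -3.1]
opening: 0.179
gripper_force: 20.7
[0.4532 0.1535 0.0673] 0.1491255285936955 131.28009415733317
[-0.0014  0.0183  0.    ]
[-0.0049  0.0362  0.0001]
[-0.0107  0.0536  0.0001]
[-0.0185  0.0702  0.0002]
[-0.0283  0.0857  0.0002]
```

```bash
python3 -m crank '[[0.0,-0.0014,0.0183,0,7],[0.0,-0.005,0.036,0,14],[0.0,-0.0107,0.0536,0,21],[0.0,-0.0185,0.07,0,28],[0.0,-0.0283,0.0857,0,35]]' 
python3 -m crank '[[0.0,-0.0014,0.0183,0,7],[0.0,-0.005,0.036,0,14],[0.0,-0.0107,0.0536,0,21],[0.0,-0.0134,0.06,0,23.5],[0.0,-0.0134,0.06,0,23.5]]'
python3 - <<'E'
from h import *
s,d=snap('top','t2.png');p=s['ee_pos'];r=p[:2]-[.5516,.0414];print(p,np.hypot(*r),np.degrees(np.arctan2(r[1],r[0])))
a=cv2.resize(d['img'][165:305,235:390],None,fx=4,fy=4,interpolation=2)
cv2.imwrite('pics/tc2.png',a[:,:,::-1])
E
```

```text
time_s: 4.42
ee_pos: [0.5354, 0.1906, 0.0673]
orientation: [2.086, 2.348, 0.0]
force: [-1.0, -4.7, 0.5]
opening: 0.176
gripper_force: 21.0
time_s: 4.83
ee_pos: [0.5987, 0.1849, 0.0673]
orientation: [2.518, 1.877, 0.008]
force: [3.2, 4.1, -3.1]
opening: 0.183
gripper_force: 21.3
[0.5987 0.1849 0.0673] 0.15102463424363513 71.83740128308781
```

View pics/tc2.png

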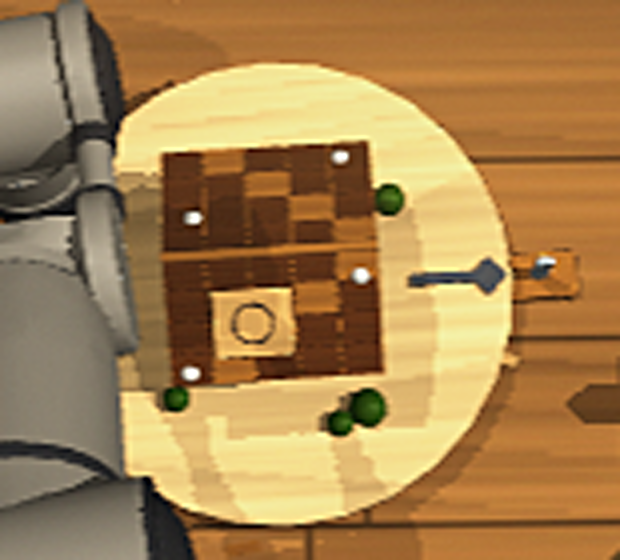

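The top crop shows the arrow tip at crop (505,273), pointing at the index post at (540,270). I'll work out the remaining angle and the shingle ring's position.

Run:
```python
from h import *
s,d=snap('top','t3.png');A=np.array([.5516,.0414])
im=d['img'];hsv=cv2.cvtColor(im,cv2.COLOR_RGB2HSV)
f=lambda u,v:(235+(u+.5)/4-.5,165+(v+.5)/4-.5)
def ang(n,q):
    q=q[:2]-A;print(n,np.hypot(*q),np.degrees(np.arctan2(q[1],q[0])))
for n,uv,z in(('tip',(506,274),.043),('tail',(408,282),.043),('posttop',(549,263),.062),('postbase',(536,277),.012)):
    ang(n,onz(d,f(*uv),z))
a=onz(d,f(163,257),.172);b=onz(d,f(378,246),.172);print('ridge',a,b,np.degrees(np.arctan2(*(b-a)[1::-1])),'mid',(a+b)/2)
print('ring',onz(d,f(253,324),.155))
s2,d2=snap('scene','s3.png')
cv2.imwrite('pics/sc3.png',np.hstack([cv2.resize(d2['img'][180:330,270:430],None,fx=3,fy=3,interpolation=2),cv2.resize(d2['img'][290:400,150:240],(300,450),interpolation=2)])[:,:,::-1])
```

```text
tip 0.16490799020219807 -87.01734400799123
tail 0.09443599211132671 -87.8040071252781
posttop 0.19409222224284123 -86.33952645687813
postbase 0.18963079726174822 -86.31960447455606
ridge [0.5489 0.111  0.172 ] [ 0.5544 -0.0292  0.172 ] -87.72018945818769 mid [0.5516 0.0409 0.172 ]
ring [0.5068 0.0533 0.155 ]
```

View pics/sc3.png

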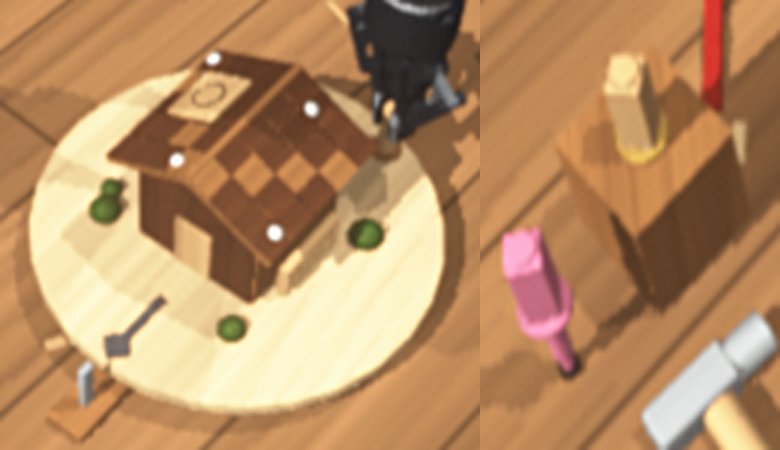

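The pointer is within about 0.02 rad of the post, and the house yaw is about 0.042. The second crop shows the tan stick hanging in the holder, with its square handle roughly aligned to the block, and the pink look-alike beside it. I'll release, lift and go over the stick.

```bash
python3 -m crank '[[0.045,0,0,0,0],[0.045,0,0,0,0],[0.045,0,0,0,0],[0.045,0,0,-0.03,0],[0.045,0,0,-0.06,0]]' >/dev/null
python3 -m crank '[[0.06,0,0,-0.04,0],[0.06,0,0,-0.08,0],[0.06,0,0,-0.12,0],[0.06,0,0,-0.12,0],[0.06,0,0,-0.12,0]]'
python3 -m crank '[[0.06,-0.04,0.001,0,0],[0.06,-0.08,0.002,0,0],[0.06,-0.12,0.003,0,0],[0.06,-0.16,0.004,0,0],[0.06,-0.18,0.005,0,0]]' >/dev/null
python3 -m crank '[[0.06,-0.04,0.001,0,0],[0.06,-0.08,0.002,0,0],[0.06,-0.12,0.003,0,0],[0.06,-0.16,0.004,0,0],[0.06,-0.18,0.005,0,0]]' >/dev/null
python3 -m crank '[[0.06,-0.04,0.001,0,0],[0.06,-0.08,0.002,0,0],[0.06,-0.12,0.003,0,0],[0.06,-0.16,0.004,0,0],[0.06,-0.18,0.005,0,0]]' >/dev/null
python3 -m crank '[[0.06,0,0,0,7],[0.06,0,0,0,14],[0.06,0,0,0,21],[0.06,0,0,0,28],[0.06,0,0,0,35]]' >/dev/null
python3 -m crank '[[0.06,0,0,0,7],[0.06,0,0,0,14],[0.06,0,0,0,21],[0.06,0,0,0,28],[0.06,0,0,0,35]]'
python3 - <<'E'
from h import *
s,d=snap('wrist','w2.png');print(s['ee_pos'],R.from_rotvec(s['orientation']).as_matrix(),s['joint_pos'])
E
```

```text
time_s: 5.82
ee_pos: [0.597, 0.1843, 0.2498]
orientation: [2.513, 1.88, 0.009]
force: [-0.5, -0.2, -0.3]
opening: 0.706
gripper_force: 0.0
time_s: 7.9
ee_pos: [0.457, -0.3374, 0.2446]
orientation: [-3.138, -0.088, 0.004]
force: [0.0, -1.0, -0.3]
opening: 0.7
gripper_force: 0.0
[ 0.457  -0.3374  0.2446] [[ 0.9984  0.0563 -0.0024]
 [ 0.0563 -0.9984  0.0022]
 [-0.0023 -0.0023 -1.    ]] [-0.7708  0.414   1.3768 -0.0001  1.3541  0.7437]
```

View pics/w2.png

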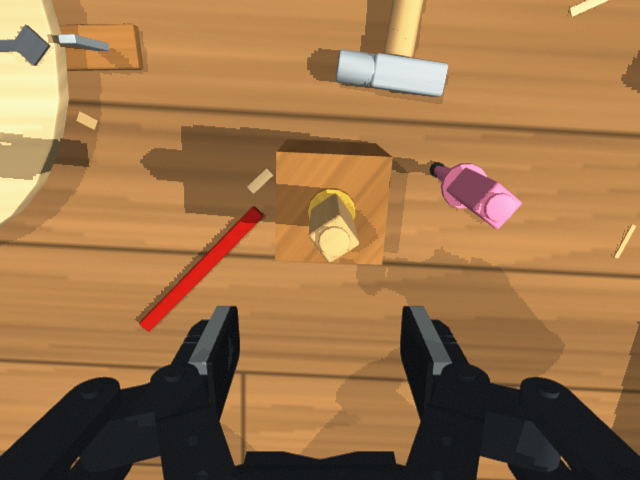

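The wrist view shows the stick's dome at (335,241), with its handle turned about 35–45° in the image, and the collar at (331,208). The pencil end is at (258,213) and the pink stick at (480,195). I'll segment the handle's top.

Run:
```python
from h import *
s,d=snap('wrist','w3.png');im=d['img']
print('dome',onz(d,(335,241),.165,s),'collar',onz(d,(331,208),.101,s))
g=cv2.cvtColor(im,cv2.COLOR_RGB2HSV)
print(g[226:268:3,306:364:4,2]);print(g[226:268:3,306:364:4,1])
for lo in(205,215,225):
    m=(g[...,2]>lo).astype(np.uint8);m[:215]=0;m[270:]=0;m[:,:300]=0;m[:,370:]=0
    c=max(cv2.findContours(m,0,1)[0],key=cv2.contourArea)
    W=np.array([onz(d,p[0],.161,s)[:2] for p in c])*1000
    r=cv2.minAreaRect(W.astype(np.float32));print(lo,r,cv2.approxPolyDP(c,4,True)[:,0].tolist())
```

```text
dome [ 0.4631 -0.3456  0.165 ] collar [ 0.4657 -0.3447  0.101 ]
[[196 119 120 117 170 211 214 194 235 250 250 168 170 162 160]
 [210 120 120 181 184 169 250 252 251 220 251 196 171 156 167]
 [209 123 219 190 157 251 250 250 250 252 231 249 170 162 168]
 [208 213 252 183 250 250 250 250 251 252 252 248 222 166 174]
 [208 174 251 179 250 249 249 251 252 252 252 248 251 170 174]
 [206 206 197 164 248 248 250 251 251 252 252 248 251 232 178]
 [206 206 156 178 248 250 251 251 252 252 252 248 251 221 177]
 [206 205 192 161 249 250 251 251 252 252 252 249 196 175 175]
 [206 201 179 184 230 250 251 251 251 251 241 222 175 175 197]
 [205 186 185 202 191 246 251 251 250 249 204 207 209 206 201]
 [198 182 198 197 192 245 245 238 242 193 207 208 208 202 206]
 [180 188 200 196 195 172 247 230 197 174 176 185 201 201 212]
 [183 184 181 182 180 182 192 186 199 175 176 173 175 209 219]
 [201 200 200 200 200 200 199 200 198 197 199 198 197 169 162]]
[[165 122 123 129 128 127 130 129 123 112 114 127 129 165 164]
 [164 125 121 125 129 130 114 108 110 129 109 128 127 168 163]
 [166 124 128 129 128 112 1
[... 627 characters left out ...]
8 137 163 163 163 162 168 165 167 166]
 [142 144 144 147 145 147 146 147 148 148 147 147 144 145 145]]
205 ((460.79730224609375, -347.167236328125), (26.19049072265625, 20.892688751220703), 38.083770751953125) [[340, 216], [325, 224], [332, 227], [320, 236], [329, 261], [345, 252], [349, 258], [358, 253], [350, 251], [358, 241]]
215 ((462.97747802734375, -345.7451477050781), (20.754478454589844, 20.820796966552734), 36.55498123168945) [[340, 216], [324, 225], [340, 227], [320, 236], [329, 261], [358, 244]]
225 ((462.8496398925781, -345.58599853515625), (20.3514461517334, 20.52239990234375), 38.3630256652832) [[339, 216], [325, 225], [343, 229], [328, 229], [320, 237], [330, 261], [358, 243]]
```

The handle is a 21 mm square centred at (0.464,-0.345) and turned about 35° (mod 90). I'll roll -32°, centre, descend and grip.

```bash
python3 -m crank '[[0.06,0.0065,0.008,0,-7],[0.06,0.0065,0.008,0,-14],[0.06,0.0065,0.008,0,-21],[0.06,0.0065,0.008,0,-28],[0.06,0.0065,0.008,0,-32]]' >/dev/null
python3 -m crank '[[0.06,0,0,0.04,0],[0.06,0,0,0.08,0],[0.06,0,0,0.11,0],[0.06,0,0,0.126,0],[0.06,0,0,0.126,0]]'
python3 -m crank '[[0.01,0,0,0,0],[0.01,0,0,0,0],[0.01,0,0,0,0],[0.01,0,0,0,0],[0.01,0,0,0,0]]' 25
python3 -m crank '[[0.01,0,0,0,0],[0.01,0,0,0,0],[0.01,0,0,0,0]]'
```

```text
time_s: 8.83
ee_pos: [0.4623, -0.3433, 0.1153]
orientation: [-2.981, -0.963, 0.007]
force: [-0.1, 0.4, -0.0]
opening: 0.702
gripper_force: 0.0
time_s: 9.25
ee_pos: [0.4654, -0.3461, 0.1219]
orientation: [2.989, 0.96, 0.002]
force: [0.1, 0.4, 4.9]
opening: 0.255
gripper_force: 30.2
time_s: 9.5
ee_pos: [0.4654, -0.3461, 0.1219]
orientation: [2.989, 0.96, 0.002]
force: [0.2, 0.7, 6.3]
opening: 0.251
gripper_force: 30.5
```

The opening of 21.4 mm shows the pads sit flat on the handle. The tool can't be tilted, so I'll lift until only 8 mm of foot is left in the hole. Drawing the gripper along -tool x then pivots the stick in the pads against the hole's rim to 26°.

```bash
python3 -m crank '[[0.01,0,0,-0.02,0],[0.01,0,0,-0.04,0],[0.01,0,0,-0.06,0],[0.01,0,0,-0.067,0],[0.01,0,0,-0.067,0]]' 22
python3 -m crank '[[0.01,-0.006,0,0,0],[0.01,-0.011,0,0.0005,0],[0.01,-0.015,0,0.001,0],[0.01,-0.02,0,0.002,0],[0.01,-0.026,0,0.003,0]]'
python3 -m crank '[[0.01,-0.006,0,0.0015,0],[0.01,-0.011,0,0.003,0],[0.01,-0.016,0,0.005,0],[0.01,-0.021,0,0.007,0],[0.01,-0.025,0,0.0095,0]]'
python3 - <<'E'
from h import *
s,d=snap('scene','s4.png');b=d['img'][230:400,130:290]
s2,d2=snap('wrist','w4.png')
cv2.imwrite('pics/tilt.png',np.hstack([cv2.resize(b,(400,425),interpolation=2),d2['img'][30:455,140:520]])[:,:,::-1])
E
```

```text
time_s: 9.92
ee_pos: [0.4654, -0.3462, 0.1893]
orientation: [2.988, 0.959, 0.003]
force: [-0.6, -0.4, -0.8]
opening: 0.254
gripper_force: 29.6
time_s: 10.33
ee_pos: [0.4431, -0.3605, 0.1835]
orientation: [-2.99, -0.959, 0.0]
force: [0.4, 2.8, 0.5]
opening: 0.255
gripper_force: 29.5
time_s: 10.75
ee_pos: [0.4227, -0.3756, 0.1746]
orientation: [-2.991, -0.96, 0.0]
force: [1.2, 1.5, 0.4]
opening: 0.253
gripper_force: 29.0
```

View pics/tilt.png

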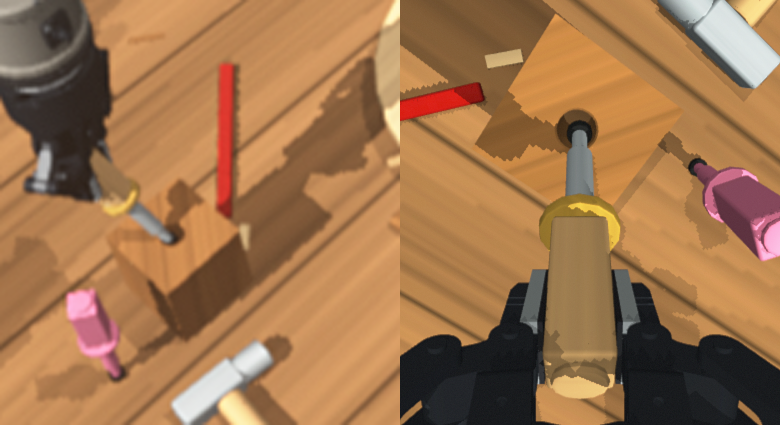

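The wrist crop shows the stick tilted in the tool's x–z plane with its foot still in the hole, which is the pivot I wanted. I'll draw it out along its axis, rise, carry it towards the barn, turn to the roof's yaw, and measure the tilt.

```bash
python3 -m crank '[[0.01,-0.005,0,-0.01,0],[0.01,-0.01,0,-0.02,0],[0.01,-0.01,0,-0.05,0],[0.01,-0.01,0,-0.08,0],[0.01,-0.01,0,-0.11,0]]' 45 >/dev/null
python3 -m crank '[[0.01,0.0235,-0.028,0,0],[0.01,0.047,-0.057,0,0],[0.01,0.07,-0.085,0,0],[0.01,0.09,-0.113,0,0],[0.01,0.09,-0.113,0,0]]' >/dev/null
python3 -m crank '[[0.01,0.0235,-0.028,0,0],[0.01,0.047,-0.057,0,0],[0.01,0.07,-0.085,0,0],[0.01,0.09,-0.113,0,0],[0.01,0.09,-0.113,0,0]]' >/dev/null
python3 -m crank '[[0.01,0.0235,-0.028,0,0],[0.01,0.047,-0.057,0,0],[0.01,0.07,-0.085,0,0],[0.01,0.09,-0.113,0,0],[0.01,0.09,-0.113,0,0]]' >/dev/null
python3 -m crank '[[0.01,0,0,0,7],[0.01,0,0,0,14],[0.01,0,0,0,21],[0.01,0,0,0,28],[0.01,0,0,0,33]]' >/dev/null
python3 -m crank '[[0.01,0,0,0,0],[0.01,0,0,0,0],[0.01,0,0,0,0]]'
python3 - <<'E'
from h import *
s,d=snap('wrist','w5.png');s2,d2=snap('scene','s5.png')
print(s['ee_pos'],R.from_rotvec(s['orientation']).as_matrix()[:,0])
a=d['img'][:430,130:530];b=cv2.resize(d2['img'][110:270,250:400],(400,427),interpolation=2)
cv2.imwrite('pics/hov.png',np.hstack([a,np.vstack([b,b[:3]])])[:,:,::-1])
E
```

```text
time_s: 13.18
ee_pos: [0.4377, 0.0511, 0.2852]
orientation: [3.14, 0.074, 0.001]
force: [-1.2, -0.1, -0.3]
opening: 0.253
gripper_force: 48.1
[0.4377 0.0511 0.2852] [0.9989 0.0472 0.0008]
```

View pics/hov.png

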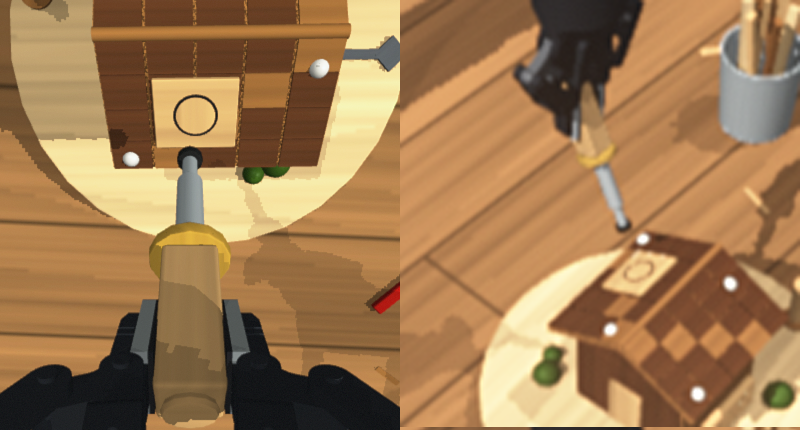

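The wrist half shows the ring at full-image (325,115), the foot at (319,157) and the collar at (320,246). In the scene half the ring is at (339,212), the foot at (333,194) and the collar at (324,168). I'll triangulate them.

Run:
```python
from h import *
s,d=snap('wrist','w6.png');s2,d2=snap('scene','s6.png');_,dt=snap('top','t6.png')
Rt=R.from_rotvec(s['orientation'])
def blob(im,box,lo,hi):
    u0,v0,u1,v1=box;h=cv2.cvtColor(im,cv2.COLOR_RGB2HSV)[v0:v1,u0:u1]
    m=cv2.inRange(h,lo,hi);c=cv2.findContours(m,0,1)[0];c=max(c,key=cv2.contourArea);hl=cv2.convexHull(c);M=cv2.moments(hl)
    return np.array([M['m10']/M['m00']+u0,M['m01']/M['m00']+v0]),M['m00'],np.array(cv2.boundingRect(hl))+[u0,v0,0,0]
sw=blob(d['img'],(270,65,385,152),(10,40,190),(32,150,255));ss=blob(d2['img'],(318,198,358,228),(10,40,190),(32,150,255))
print('shingle',sw,ss)
rs,e=two(ray(d,sw[0],s),ray(d2,ss[0]));print('shingle pt',rs,e)
r2,e2=two(ray(d,(325,115),s),ray(d2,(339.2,211.9)));print('ring hand',r2,e2)
bw=blob(d['img'],(300,135,340,175),(0,0,0),(180,255,55));bs=blob(d2['img'],(322,183,345,204),(0,0,0),(180,255,60))
print('foot',bw,bs)
for uw,us in(((319,156),(333.5,194.5)),(bw[0],bs[0])):
    t,et=two(ray(d,uw,s),ray(d2,us));print('tip',t,et,'tool',tool(s,t))
c,ec=two(ray(d,(320,246),s),ray(d2,(323.9,168.1)));print('collar',c,ec,tool(s,c))
ax=c-t;print('len',np.linalg.norm(ax),'axis tilt',np.degrees(np.arccos(ax[2]/np.linalg.norm(ax))),ax)
# wrist-only: stick in plane y~0, pivot at grasp (0,0,-.019)
from scipy.optimize import least_squares
M=d['mount'];K=d['mtx']
def pr(P):
    q=K@((M[:3,:3].T@(P-M[:3,3]))*[1,-1,-1]);return q[:2]/q[2]
def f(p):
    l,th,y=p;a=np.array([np.sin(th),0,np.cos(th)]);G=np.array([0,y,-.019])
    return np.r_[pr(G+a*l)-bw[0],pr(G+a*(l-.068-.003))-[320,246]]
r=least_squares(f,[.12,.45,0]);print('l,deg,y',r.x[0],np.degrees(r.x[1]),r.x[2],r.fun)
```

```text
shingle (array([325.7364, 111.291 ]), 5618.5, array([282,  78,  88,  69])) (array([339.0681, 211.7583]), 254.5, array([326, 204,  27,  17]))
shingle pt [0.511  0.0505 0.1562] 0.001751792356584585
ring hand [0.5095 0.0514 0.1538] 0.00017284151064971223Traceback (most recent call last):
  File "<stdin>", line 12, in <module>
  File "<stdin>", line 6, in blob
ValueError: max() iterable argument is empty
```

Run:
```python
from h import *
s,d=snap('wrist','w7.png');s2,d2=snap('scene','s7.png')
def blob(im,box,t):
    u0,v0,u1,v1=box;h=im[v0:v1,u0:u1].max(2);m=(h<t).astype(np.uint8)
    c=max(cv2.findContours(m,0,1)[0],key=cv2.contourArea);print(cv2.boundingRect(c)+np.array([u0,v0,0,0]))
    M=cv2.moments(cv2.convexHull(c));return np.array([M['m10']/M['m00']+u0,M['m01']/M['m00']+v0])
print(d['img'][140:176:3,319].max(1),d2['img'][186:202,330:338].max(2))
bw=blob(d['img'],(300,135,340,175),75);bs=blob(d2['img'],(322,186,345,204),85);print(bw,bs)
t,et=two(ray(d,bw,s),ray(d2,bs));print('foot',t,et,'tool',tool(s,t))
c,ec=two(ray(d,(320,246),s),ray(d2,(323.9,168.1)));print('collar',c,ec,tool(s,c))
ax=c-t;print('len',np.linalg.norm(ax),'tilt',np.degrees(np.arccos(ax[2]/np.linalg.norm(ax))),ax)
from scipy.optimize import least_squares
M=d['mount'];K=d['mtx']
def pr(P):
    q=K@((M[:3,:3].T@(P-M[:3,3]))*[1,-1,-1]);return q[:2]/q[2]
def f(p):
    l,th,y=p;a=np.array([np.sin(th),0,np.cos(th)]);G=np.array([0,y,-.019])
    return np.r_[pr(G+a*(l-.004))-bw,pr(G+a*(l-.075-.003))-[320,246]]
r=least_squares(f,[.12,.45,0]);print('l,deg,y',r.x[0],np.degrees(r.x[1]),r.x[2],r.fun)
```

```text
[228 233  82  28  38  63 136 135 136 136 135 137] [[197 191 167 167 193 200 197 197]
 [188 183 161 168 192 198 199 200]
 [176 174 159 163 189 200 202 202]
 [175 184 183 170 191 202 203 201]
 [180 189 197 174 181 195 202 201]
 [182 187 201 181 158 165 191 203]
 [190 181 198 193 145 117 164 200]
 [184 152 183 194 147  86 123 190]
 [179 122 141 155 112  63  99 182]
 [188 116  79  80  69  71 114 167]
 [195 142  93  87  98 123 142 150]
 [199 179 155 153 151 158 151 152]
 [204 201 195 185 167 154 158 174]
 [202 200 188 168 153 163 179 182]
 [197 183 160 149 165 186 188 163]
 [178 155 147 167 188 191 167 128]]
[307 147  26  22]
[332 194   4   2]
[319.639  157.7704] [334.     194.6667]
foot [0.4886 0.0542 0.1961] 0.0010881610196399583 tool [ 0.0512 -0.0002  0.0888]
collar [0.4599 0.0521 0.2631] 0.0017356842471101118 [0.0224 0.0005 0.0217]
len 0.07298440544477225 tilt 23.258793235857667 [-0.0287 -0.0021  0.0671]
l,deg,y 0.13048134298823408 23.062327856314997 0.00016850668163477184 [ 0.2495  0.0004 -0.1913 -0.0003]
```

The tilt comes out at 23–25° against the 25.8° needed, inside tolerance. The tip lies about 42 mm from the ring and nearly on the stick's axis. I'll go 34 mm along it and re-measure.

```bash
python3 -m crank '[[0.01,0.004,0.001,0.008,0],[0.01,0.008,0.002,0.016,0],[0.01,0.012,0.002,0.024,0],[0.01,0.0155,0.002,0.0305,0],[0.01,0.0155,0.002,0.0305,0]]' >/dev/null
python3 -m crank '[[0.01,0,0,0,0],[0.01,0,0,0,0],[0.01,0,0,0,0],[0.01,0,0,0,0],[0.01,0,0,0,0]]'
cat > m.py <<'E'
from h import *
s,d=snap('wrist','w8.png');F=[]
h=d['img'].max(2)
m=np.zeros_like(h);m[60:200,295:345]=(h[60:200,295:345]<75)
n,l,st,ce=cv2.connectedComponentsWithStats(m);k=[i for i in range(1,n) if st[i,4]>60];print('dark blobs',[(st[i].tolist(),ce[i]) for i in k])
i=max(k,key=lambda i:st[i,4]);bw=ce[i]
hs=cv2.cvtColor(d['img'],cv2.COLOR_RGB2HSV);p=cv2.inRange(hs,(10,40,190),(32,150,255));p[:20]=0;p[190:]=0;p[:,:250]=0;p[:,400:]=0
p=cv2.morphologyEx(p,cv2.MORPH_OPEN,np.ones((5,5)))
c=[q for q in cv2.findContours(p,0,1)[0] if cv2.contourArea(q)>1500];print('pale',[(cv2.boundingRect(q),cv2.minAreaRect(q)[0]) for q in c])
M=d['mount'];K=d['mtx']
def pr(P):
    q=K@((M[:3,:3].T@(P-M[:3,3]))*[1,-1,-1]);return q[:2]/q[2]
print('foot',bw,'ring expected',pr(tool(s,[.509,.052,.155])),'tool pos',tool(s,[.509,.052,.155]))
for _ in range(6):
    F.append(readout.sense()['force']);snapshot('top')
print('force',np.mean(F,0),np.std(F,0))
E
python3 m.py
```

```text
time_s: 14.37
ee_pos: [0.4531, 0.0504, 0.2546]
orientation: [3.141, 0.071, 0.001]
force: [-0.5, -0.3, -0.5]
opening: 0.249
gripper_force: 48.1
dark blobs [([299, 124, 46, 45, 458], array([318.4236, 149.4476]))]
pale [((275, 106, 97, 72), (323.0, 141.5))]
foot [318.4236 149.4476] ring expected [321.2664 146.0924] tool pos [0.0558 0.0009 0.0997]
force [-0.1295  0.3399 -0.931 ] [0.2153 0.6199 0.3559]
```

The ring shows centred at about (322,146), against (321.3,146.1) projected, so the estimate holds. About 7.7 mm remains to contact, so I'll advance to an estimated 3 mm of compression and check the force.

```bash
python3 -m crank '[[0.01,0.001,0,0.0025,0],[0.01,0.002,0.0005,0.005,0],[0.01,0.003,0.001,0.007,0],[0.01,0.0045,0.001,0.0097,0],[0.01,0.0045,0.001,0.0097,0]]' >/dev/null
python3 -m crank '[[0.01,0,0,0,0],[0.01,0,0,0,0],[0.01,0,0,0,0],[0.01,0,0,0,0]]'
python3 m.py
```

```text
time_s: 15.47
ee_pos: [0.4575, 0.0496, 0.2447]
orientation: [3.141, 0.071, 0.0]
force: [-0.4, -0.3, -1.0]
opening: 0.249
gripper_force: 48.2
dark blobs [([297, 134, 48, 41, 174], array([314.3621, 147.7529])), ([307, 149, 25, 22, 280], array([318.7357, 157.775 ]))]
pale [((271, 115, 101, 73), (321.0, 151.0))]
foot [318.7357 157.775 ] ring expected [319.4751 156.0251] tool pos [ 0.0515 -0.0001  0.0897]
force [-0.9241 -0.402  -0.0491] [0.3349 0.2263 0.6127]
```

The force along the normal rose by about 1.15 N, which is about 3.3 mm of compression as predicted. I'll push 5 mm more.

```bash
python3 -m crank '[[0.01,0.0005,0,0.001,0],[0.01,0.001,0,0.002,0],[0.01,0.0015,0,0.003,0],[0.01,0.002,0,0.004,0],[0.01,0.0022,0,0.0045,0]]' >/dev/null
python3 -m crank '[[0.01,0,0,0,0],[0.01,0,0,0,0],[0.01,0,0,0,0],[0.01,0,0,0,0],[0.01,0,0,0,0]]'
python3 m.py; python3 m.py | tail -1
python3 - <<'E'
from h import *
s,d=snap('scene','s9.png');_,t=snap('top','t9.png')
A=np.array([.5516,.0414]);h=cv2.cvtColor(t['img'],cv2.COLOR_RGB2HSV)
m=(t['img'].max(2)<125).astype(np.uint8)*0
# pointer: greyish-blue on pale disc
m=((h[...,1]<90)&(h[...,2]<140)).astype(np.uint8);M=np.zeros_like(m);M[215:255,333:366]=m[215:255,333:366]
ys,xs=np.nonzero(M);print(len(xs));q=onz(t,(xs.mean(),ys.mean()),.043)[:2]-A;print('pointer centroid ang',np.degrees(np.arctan2(q[1],q[0])),np.hypot(*q))
E
```

```text
time_s: 16.65
ee_pos: [0.4598, 0.0497, 0.2401]
orientation: [3.141, 0.071, 0.0]
force: [-1.2, -0.6, 0.9]
opening: 0.251
gripper_force: 48.3
dark blobs [([297, 139, 48, 40, 164], array([313.8598, 152.1951])), ([307, 154, 25, 22, 281], array([318.7438, 162.7367]))]
pale [((271, 119, 102, 71), (321.5, 154.0))]
foot [318.7438 162.7367] ring expected [319.479  161.3091] tool pos [ 0.0493 -0.0001  0.0851]
force [-2.0992  0.0239  1.4176] [0.4702 0.4012 0.2753]
force [-2.0757 -0.1833  1.0176] [0.4304 0.3845 0.5032]
82
pointer centroid ang -86.32032492951714 0.13657398676727825
```

The push is about 2.8 N along the normal, or about 8 mm of travel. The foot sits on the ring and the pointer is still on the post, so I'll hand in.

```bash
python3 -c "
from station import job
print(job.sign_off())"
```

```text
the job is handed in; nothing more can be done
None
```

I handed the job in at about 17 s of robot time: the pointer is on the index post to within about 0.02 rad, and the gripper still holds the stick pressed on the ring at about 2.8 N (foot about 8 mm in), about 1–3° off square; these are my own measurements, as the hand-in returned no verdict.

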